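# Clamp the noodle machine to the eatery counter

### The job

Gently push the noodle machine along its rails until its foot is fully home against the clamp post. Then tighten the red clamp knob clockwise until it bites (the resistance rises sharply), give it an eighth of a turn (45 degrees) more and no further, and let go, with the machine still home. Leave the pot, the mug and the bowl alone.

Things in the scene. Friction and masses are not known exactly. Their poses are not given: they have to be found in the camera images.
- clamp_dock: Blue board 180 x 390 x 12 mm fixed on the counter, long side along its y, two low guide rails along y. Near its -y end a grey clamp: a post whose rubber-faced inner side (the stop) is at y = -172 mm, and an arm 50 mm wide from the post to y = -75 mm, top at z = 85 mm, with a vertical screw at x = 0, y = -100 mm. Origin: at counter height under the board's middle, z up.
- noodle_machine: Hand noodle machine, 160 (x) x 105 (y) x 128 mm tall, on a flat steel foot between the rails that reaches under the clamp. It only slides along the dock's y: towards -y, 20 to 45 mm, until the foot meets the stop. Sliding takes about 4 N; at the stop force rises steeply; over 35 N is ramming. Axes as the dock's; origin at counter height, 110 mm towards -y from its back face.
- machine_back (a point): Point on the machine's flat steel back plate, mid-width, 100 mm above the counter. The plate is 132 mm wide, from 48 to 120 mm above the counter, faces the dock's +y and is the place to push. Fully home, this point is at y = +110 mm of the dock.
- knob_grip (a point): Middle of the red knob's bar, on the screw axis, 118 mm up (fixed): bar 64 mm long (its x; white mark at +x), 14 thick (y), 26 tall; z up. Clockwise from above tightens: 0.12 N m at first; after 0.75 to 2 rad it bites and takes 0.6 N m, rising slowly: a torque about the screw, clear while turning or after steps under 3 degrees, weak after big ones. Let go under load, it may spring back 10 degrees.
- foot_face (a point): Centre of the lower face of the black rubber clamp foot (24 mm across) under the clamp arm; the knob drives it down a few millimetres onto the machine's steel foot.
- load_collar: Thin brass sprung collar, 42 mm across, on top of the clamp arm under the knob; it lifts by about a millimetre as the clamp takes load after the bite. Origin under its middle, 85 mm above the counter while the clamp is open.
- lota: Round aluminium water pot, 84 mm across, 92 mm tall, standing on the counter; origin under its middle. Bystander.
- mug: Glass mug, 72 mm across, 85 mm tall, with a handle; origin under its middle. Bystander.
- bowl: Steel bowl, 110 mm across, 45 mm tall; origin under its middle. Bystander.

How it is judged:
By the outcome, as a careful person would: the job done as asked, in the order asked, and still so for the second after the job is handed in, with the robot touching nothing.
It also fails if it takes over 72 s, if anything falls off the work surface, if the arm or the gripper's body presses on something with over 40 N, if the wrist force passes 120 N, or if a joint passes its speed limit or range.

### The arm

A 7-joint arm with a two-finger parallel gripper is mounted at the origin on the work surface. World frame = base frame: x ahead of the robot, y to its left, z up, the work surface at z = 0. Lengths are in m, angles in rad, forces in N, time in s.
With the tool pointing down it reaches from about 0.4 to 0.925 m from the base axis. Payload 4.1 kg.
Tool frame: the origin (TCP) lies midway between the tips of the shut fingers; the grasp point (between the pads) lies 19 mm behind it (ctrl.tcp_to_grasp is the z of the grasp point in the tool frame, in m); z points along the fingers, y is the direction in which the jaws open and shut (so a half turn about z gives the same grasp; the last joint's range is limited). The gripper opens to 85 mm and grips with 20 to 120 N. Pads are 22 mm wide; open, the fingers measure 114 mm over their backs; the gripper's body (76 mm by 85 mm) begins 54 mm behind the grasp point. The pads swing forward as they close: fully open they stand 13 mm farther back than shut.
Start: joints at [-1.304, 0.398, 0.045, 1.537, -0.019, 1.207, -0.051], TCP at [0.232, 0.607, 0.206] pointing down, gripper open.
Joint ranges: [-2.82, 2.82], [-0.49, 2.23], [-1.37, 1.46], [0, 2.46], [-1.36, 4.5], [0.23, 2], [-2.94, 2.94]. Speed limits (rad/s): [2.57, 2.57, 3.14, 3.14, 3.14, 3.14, 3.14].

### API

Orientations are given as a 3x3 rotation matrix whose columns are the frame's x, y, z axes.
In Python, from cell import ctrl gives the robot as it stands.
- The arm moves only by the tool arm_command, never from a script. Its argument "rows" is text: rows parted by semicolons, each of 6 numbers parted by spaces: the shift along the tool's x, y, z normalised to -1 to 1, where 1 is 150 mm, then the turn, a rotation vector about the tool's x, y, z normalised to -1 to 1, where 1 is 60 degrees. A call has 1 to 20 rows; each row is the pose to reach, as a shift and turn from the pose commanded when the call began, along the tool's axes at that moment; what a row does not reach only later rows make up. A row lasts 1/8 s, in which the tool goes at most 62.5 mm and 10.7 degrees, less where a joint would pass 70% of its speed; a pose out of reach is approached as far as the arm can. A call with a number of a shift or a turn outside -1 to 1 is refused whole. A call with a gripper value outside its range is refused whole. "grip" is the closure, from -1 (fully open) to 1 (shut), set as the call begins (left out, the last holds). The fingers move at their own pace and stop on an object; "force" is the grip in N (left out, the last holds). Time passes only in rows, so rows that repeat a pose let the fingers close. It gives the time, the measured TCP pose, the force and the opening at its end, in the units of the state.
- ctrl.state(): the state, without advancing time (a new reading comes with each control period).
- ctrl.snapshot(name): name is "scene" or "top"; returns the picture (400x640x3 uint8, blue, green, red); there is no depth.
- ctrl.camera_info(name): a dict with "mtx" (3x3 intrinsics, pixels), "camera_from_world" (4x4, takes a point from world to camera coordinates). Camera axes: x right, y up, looking along -z (the intrinsics and any distortion apply to the point x, -y, -z); pixel columns grow to the right and rows downward; lengths in m; the calibration is good to about 2 mm. A picture is of the moment at which its call begins. camera_info takes no time and is no camera call.
- ctrl.sign_off(): hands the job in, once; it reports no verdict.
The state is a dict: "time": time; "qpos": joint angles; "qd": joint speeds; "effort": joint torques, N m; "eef_pos": TCP position; "tcp_rot": TCP orientation; "force": force on the tool from outside, world axes, zero at the start; "torque": the same for the moment, N m; "opening": opening from 0.0 (shut) to 1.0 (fully open).
Only numpy, scipy, OpenCV 4.12 (cv2) and the standard library are available. Lean on these libraries where they do the work, as an engineer would, in place of code of your own. Each camera call takes 0.05 s, during which the arm holds its last target.

## Working session

There is one attempt and no reset: what is moved stays moved. The work goes in short steps, Python scripts to look and compute and a tool call to move; the robot and the scene stay as the last step left them, time stands still between calls to the robot, and variables do not carry over. Pictures are saved under pics/ and viewed, and the job is handed in when it is done.

Besides the shell and the picture viewer there is one more tool, called after "Call:" as name(argument=value, ...) on one line, values as JSON. arm_command: Moves the arm, as the interface text tells. Its arguments: {"type":"object","properties":{"rows":{"type":"string"},"grip":{"type":"number"},"force":{"type":"number"}},"required":["rows"]}

```bash
ls; mkdir -p pics; python3 - <<'E'
from cell import ctrl
import cv2
print(ctrl.state()); print(ctrl.tcp_to_grasp)
for n in("scene","top"):
    cv2.imwrite(f"pics/{n}0.png",ctrl.snapshot(n)); print(ctrl.camera_info(n))
E
```

```text
pics
{'time': 0.0, 'qpos': array([-1.30401201,  0.39917025,  0.04501537,  1.5379061 , -0.01867502,
        1.2068782 , -0.05068624]), 'qd': array([-9.28489619e-04, -8.74847913e-04, -2.00000714e-03, -1.89975502e-03,
        1.03254914e-03, -2.35092613e-04,  8.78914194e-05]), 'effort': array([-1.44574760e-04, -4.75127113e+01,  1.36436451e+00, -2.54210311e+01,
        1.15290389e-02,  9.53205570e-03, -7.73198508e-06]), 'eef_pos': array([0.23222739, 0.6063616 , 0.20476558]), 'tcp_rot': array([[-9.33897680e-01,  3.57539952e-01, -5.52158886e-04],
       [ 3.57540347e-01,  9.33895838e-01, -1.86096015e-03],
       [-1.49708719e-04, -1.93536545e-03, -9.99998116e-01]]), 'force': array([ 0.53541662,  0.33038213, -0.16314965]), 'torque': array([-0.04028898,  0.01491816,  0.01570376]), 'opening': 1.0051362753001274}
-0.0187
{'mtx': array([[370.48228564,   0.        , 322.82978874],
       [  0.        , 370.48228564, 200.61881877],
       [  0.        ,   0.        ,   1.        ]]), 'camera_from_world': array([[ 5.85234664e-01,  8.10863821e-01,  5.02368696e-04,
        -2.92791106e-01],
       [-6.96664426e-01,  5.02494922e-01,  5.12013214e-01,
         3.92030237e-01],
       [ 4.14920553e-01, -2.99997863e-01,  8.58977425e-01,
        -1.08882555e+00],
       [ 0.00000000e+00,  0.00000000e+00,  0.00000000e+00,
         1.00000000e+00]])}
{'mtx': array([[465.9114218 ,   0.        , 320.60008947],
       [  0.        , 465.9114218 , 199.12928014],
       [  0.        ,   0.        ,   1.        ]]), 'camera_from_world': array([[-0.02580093, -0.99942278,  0.02210015, -0.06388447],
       [ 0.99620051, -0.02386567,  0.0837555 , -0.59922356],
       [-0.08317972,  0.02417715,  0.99624124, -0.95173177],
       [ 0.        ,  0.        ,  0.        ,  1.        ]])}
```

View pics/scene0.png

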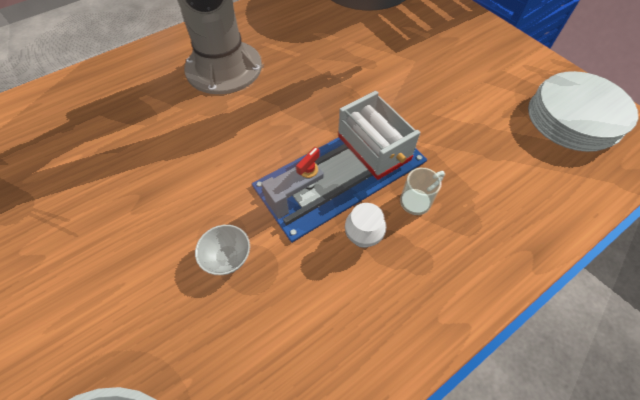

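View pics/top0.png

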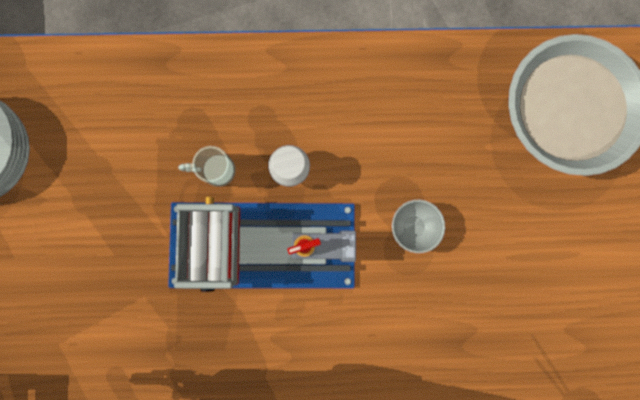

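The pictures show the dock with its long side along world y. The board spans top-view pixels (170,202)-(355,288) and the machine is at its left (+y) end. The red knob is near (304,245), the mug at (212,166), the pot at (289,166) and the bowl at (418,226). Next I'll measure.

```bash
cat > h.py <<'E'
import numpy as np, cv2
from cell import ctrl
def ray(n,uv):
    c=ctrl.camera_info(n);K=c["mtx"];T=c["camera_from_world"]
    d=np.linalg.inv(K)@np.array([uv[0],uv[1],1.]);d=np.array([d[0],-d[1],-d[2]])
    R=T[:3,:3];return -R.T@T[:3,3],R.T@d
def onz(n,uv,z):
    o,d=ray(n,uv);return o+d*(z-o[2])/d[2]
def proj(n,p):
    c=ctrl.camera_info(n);q=c["camera_from_world"]@np.append(p,1.);u=c["mtx"]@np.array([q[0],-q[1],-q[2]]);return u[:2]/u[2]
E
python3 - <<'E'
from h import *
t=cv2.imread("pics/top0.png");s=cv2.imread("pics/scene0.png")
for n,im in(("top",t),("scene",s)):
    h=cv2.cvtColor(im,cv2.COLOR_BGR2HSV)
    b=cv2.inRange(h,(100,130,50),(125,255,255))
    b[:, :160]=0; b[:190]=0 if n=="top" else b[:190]
    if n=="scene": b[:140]=0;b[250:]=0
    pts=cv2.findNonZero(b); r=cv2.minAreaRect(pts); bx=cv2.boxPoints(r)
    print(n,r)
    hull=cv2.approxPolyDP(cv2.convexHull(pts),4,True)[:,0]
    for q in hull: print(q,onz(n,q,.012).round(4))
    rd=cv2.inRange(h,(0,170,90),(7,255,255))|cv2.inRange(h,(174,170,90),(180,255,255))
    k,l,st,ce=cv2.connectedComponentsWithStats(rd)
    for i in range(1,k):
        if st[i,4]>15:
            print(st[i],ce[i],onz(n,ce[i],.13).round(4), cv2.minAreaRect(cv2.findNonZero((l==i).astype('uint8'))))
a=t[190:300,160:370];cv2.imwrite("pics/tc.png",cv2.resize(a,None,fx=3.7,fy=3.7,interpolation=2))
a=s[85:245,245:435];cv2.imwrite("pics/sc.png",cv2.resize(a,None,fx=3.7,fy=3.7,interpolation=2))
E
```

```text
top ((261.2070617675781, 244.7289276123047), (184.030517578125, 83.55428314208984), 0.3183065950870514)
[353 285] [ 0.4162 -0.1424  0.012 ]
[170 286] [0.4248 0.2389 0.012 ]
[172 204] [0.5958 0.2349 0.012 ]
[352 204] [ 0.5866 -0.1457  0.012 ]
[229 213   3  65  99] [229.6969697  245.34343434] [0.507  0.0942 0.13  ] ((229.64297485351562, 244.9927215576172), (1.652717113494873, 64.02748107910156), 1.1691392660140991)
[294 239  26  14 203] [307.1773399  244.60098522] [ 0.5046 -0.0491  0.13  ] ((306.5, 245.5), (13.0, 25.0), 90.0)
scene ((459.2063903808594, 194.2975616455078), (360.7206726074219, 101.38545989990234), 1.7069847583770752)
[639 207] [0.9767 0.5331 0.012 ]
[639 216] [0.9894 0.5115 0.012 ]
[603 249] [0.9889 0.3757 0.012 ]
[291 240] [ 0.5868 -0.1463  0.012 ]
[278 221] [ 0.5318 -0.1443  0.012 ]
[321 148] [0.4213 0.0514 0.012 ]
[334 140] [0.4196 0.0929 0.012 ]
[416 150] [0.5638 0.2383 0.012 ]
[297 150  22  24 266] [308.08646617 162.56390977] [ 0.514  -0.0468  0.13  ] ((310.0000305175781, 162.0), (14.142135620117188, 28.284271240234375), 45.0)
[365 156  47  23 141] [387.53191489 168.57446809] [0.6194 0.0739 0.13  ] ((389.1995544433594, 167.8826904296875), (16.935470581054688, 46.68000411987305), 81.34745788574219)
```

View pics/tc.png

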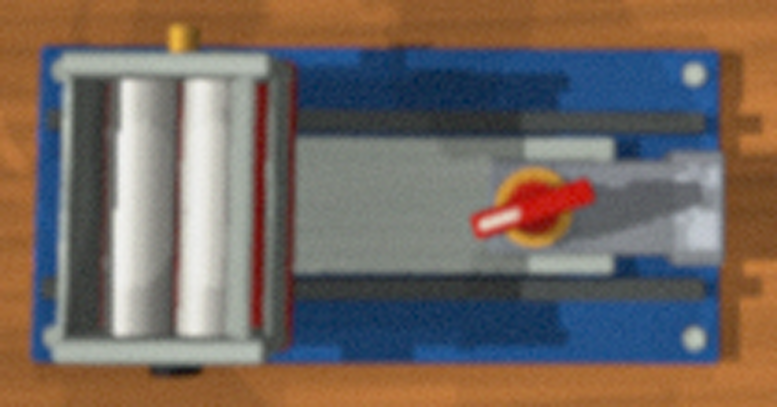

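View pics/sc.png

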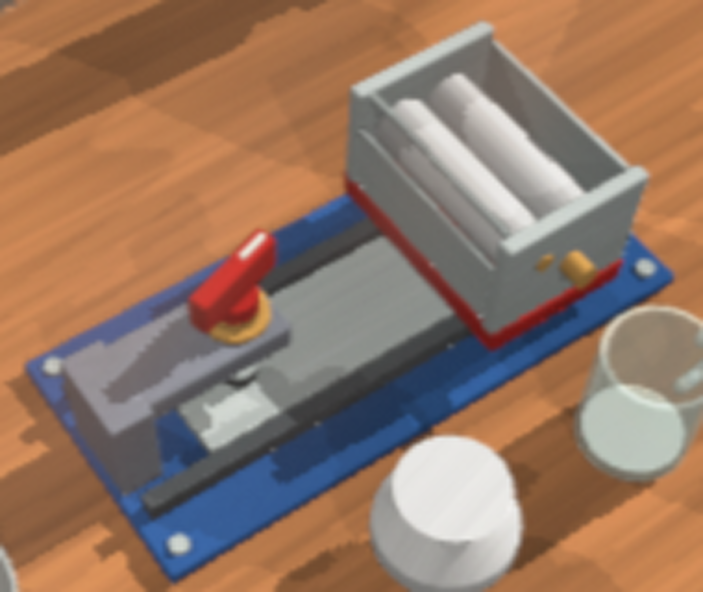

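The crops show the board corners at tc pixels (42,47), (720,52), (718,360) and (33,360). The knob bar runs from about (475,225) at the white-marked end to (592,190), so its +x points towards world +y. The machine's rear edge is near x≈55-65.

```bash
cat >> h.py <<'E'
def dock():
    t=cv2.imread("pics/top0.png")
    f=lambda x,y:((x+.5)/3.7-.5+160,(y+.5)/3.7-.5+190)
    P=[onz("top",f(*q),.012)[:2] for q in((42,47),(720,52),(718,360),(33,360))]
    c=np.mean(P,0); yv=(P[0]-P[1])+(P[3]-P[2]); yaw=-np.arctan2(yv[0],yv[1])
    return P,c,yaw
E
python3 - <<'E'
from h import *
P,c,yaw=dock();print(np.round(P,4),c,np.degrees(yaw))
print([np.linalg.norm(P[i]-P[(i+1)%4]).round(4) for i in range(4)])
R=np.array([[np.cos(yaw),-np.sin(yaw)],[np.sin(yaw),np.cos(yaw)]])
f=lambda x,y:((x+.5)/3.7-.5+160,(y+.5)/3.7-.5+190)
D=lambda p:(R.T@(p[:2]-c))*1000
for q in((55,62),(50,345),(63,100),(60,320),(290,70)): print("mach",q,D(onz("top",f(*q),.128)).round(1),D(onz("top",f(*q),.120)).round(1))
k=c+R@[0,-.1];print("knob",k, proj("top",[*k,.131]),proj("scene",[*k,.131]))
# knob bar from red+white top pixels
for q in((475,225),(592,190)): p=onz("top",f(*q),.131);print(p,D(p))
for q,z in(((533,207),.086),): print("collar",D(onz("top",f(*q),z)))
fs=lambda x,y:((x+.5)/3.7-.5+245,(y+.5)/3.7-.5+85)
for q,z in(((28,368),.012),((175,580),.012),((673,280),.012)): print("scene corner",D(onz("scene",fs(*q),z)))
for q,z in(((487,25),.128),((645,178),.128)): print("scene mach back",D(onz("scene",fs(*q),z)))
for q in((268,238),(195,305)): print("scene knob",D(onz("scene",fs(*q),.131)))
b=c+R@[0,.1375]; print("back",b)
E
```

```text
[[ 0.5994  0.237 ]
 [ 0.5871 -0.1505]
 [ 0.4121 -0.1438]
 [ 0.423   0.2419]] [0.50540509 0.04615899] -1.708572616724457
[np.float64(0.3877), np.float64(0.1751), np.float64(0.3858), np.float64(0.1765)]
mach (55, 62) [ 72.  152.2] [ 72.5 154.6]
mach (50, 345) [-68.9 150.5] [-69.6 152.8]
mach (63, 100) [ 52.8 147.7] [ 53.2 150. ]
mach (60, 320) [-56.6 145.9] [-57.2 148.2]
mach (290, 70) [68.6 34.3] [69.1 35.5]
knob [ 0.50242351 -0.05379655] [309.7183305  245.73202388] [301.97611943 160.17900258]
[ 0.49479062 -0.0134242   0.131     ] [ -8.83322709 -59.87317416]
[ 0.51071175 -0.07241553  0.131     ] [   8.83970056 -118.36358207]
collar [ -0.46194932 -88.19217104]
scene corner [ -85.3965151  -189.97047477]
scene corner [  90.95201533 -189.95500164]
scene corner [ 90.92686385 193.79270314]
scene mach back [-72.93149218 149.76895894]
scene mach back [ 76.62673258 147.7301957 ]
scene knob [ -6.898617   -58.62293957]
scene knob [   9.30561726 -116.93713697]
back [0.50950476 0.18359786]
```

```bash
python3 - <<'E'
from h import *
P,c,yaw=dock()
R=np.array([[np.cos(yaw),-np.sin(yaw)],[np.sin(yaw),np.cos(yaw)]])
im=cv2.imread("pics/top0.png").copy();s=cv2.imread("pics/scene0.png").copy()
def W(x,y,z): return np.array([*(c+R@[x/1000,y/1000]),z/1000])
pts=[(-25,-75,85),(25,-75,85),(0,-100,85),(0,-100,131),(-90,195,12),(90,195,12),(90,-195,12),(-90,-195,12),(25,-172,12),(0,-172,85)]
out=[]
for n,I,(x0,y0,x1,y1) in(("top",im,(160,190,370,300)),("scene",s,(245,85,435,245))):
    a=cv2.resize(I[y0:y1,x0:x1],None,fx=3.7,fy=3.7,interpolation=2)
    for p in pts:
        u=(proj(n,W(*p))-[x0,y0]+.5)*3.7-.5
        cv2.drawMarker(a,tuple(int(round(v)) for v in u),(0,255,0),0,10,1)
    cv2.imwrite(f"pics/o_{n}.png",a)
E
```

```text
(no output)
```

View pics/o_top.png

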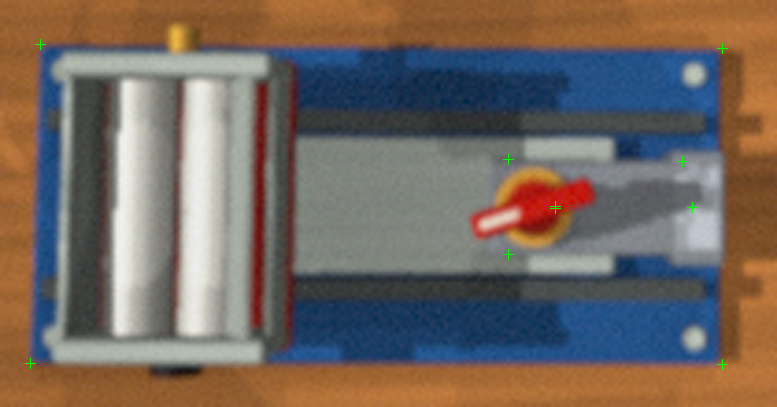

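View pics/o_scene.png

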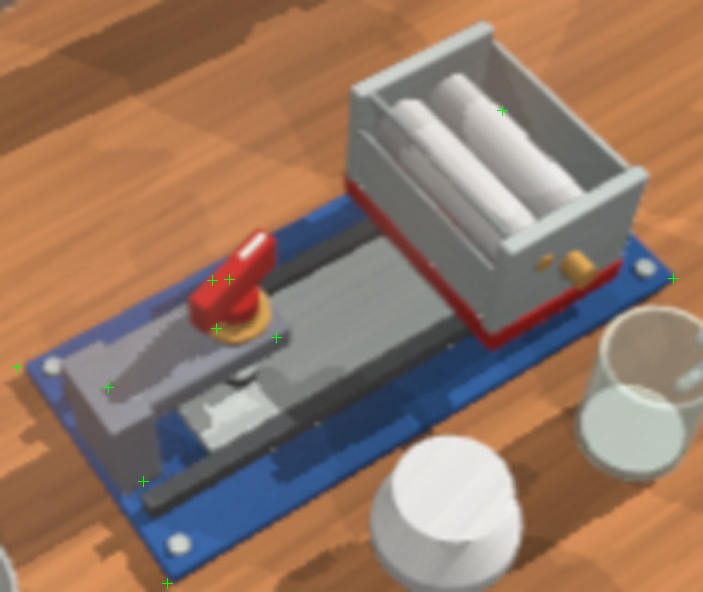

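Both overlays show the clamp about 10 mm further towards +y than the board corners imply. I'll triangulate features across the two views to see which is right.

```bash
python3 - <<'E'
from h import *
P,c,yaw=dock()
R=np.array([[np.cos(yaw),-np.sin(yaw)],[np.sin(yaw),np.cos(yaw)]])
f=lambda q:((q[0]+.5)/3.7-.5+160,(q[1]+.5)/3.7-.5+190)
g=lambda q:((q[0]+.5)/3.7-.5+245,(q[1]+.5)/3.7-.5+85)
def tri(a,b):
    o1,d1=ray("top",f(a));o2,d2=ray("scene",g(b));d1/=np.linalg.norm(d1);d2/=np.linalg.norm(d2)
    s=np.linalg.lstsq(np.c_[d1,-d2],o2-o1,rcond=None)[0];p=o1+s[0]*d1;q=o2+s[1]*d2
    m=(p+q)/2;return np.r_[(R.T@(m[:2]-c)),m[2],np.linalg.norm(p-q)]*1000
for n,a,b in(("corner-y-x",(718,360),(28,368)),("corner-y+x",(720,52),(175,580)),("corner+y+x",(42,47),(673,280)),("bolt-x",(694,339),(53,365)),("bolt+x",(694,75),(180,544)),
  ("knob mark end",(473,226),(265,236)),("knob other end",(592,190),(195,305)),("collar",(533,207),(238,312)),
  ("mach back +x top",(55,62),(640,178)),("mach back -x",(50,350),(487,26)),("arm end +x",(493,157),(288,335)),("lota top",((289.5-160)*3.7,-25*3.7),(453,492))):
    print(n,tri(a,b).round(1))
E
```

```text
corner-y-x [ -86.9 -191.2   11.     3.3]
corner-y+x [  88.9 -191.9   10.4    5.3]
corner+y+x [ 89.1 195.3   8.7   1.8]
bolt-x [ -74.9 -177.8   18.1    1.7]
bolt+x [  74.6 -177.6   16.9    2.6]
knob mark end [-9.400e+00 -5.890e+01  1.304e+02  1.000e-01]
knob other end [   9.2 -117.7  131.4    1.5]
collar [  0.4 -86.8  90.6   3.3]
mach back +x top [ 71.4 153.2 119.9   3.4]
mach back -x [-71.7 149.7 128.3   1.5]
arm end +x [ 25.7 -66.9  81.7   0.4]
lota top [160.7 -55.6  86.1   6.5]
```

The triangulated heights come out right (bar top 131 mm). The knob and clamp really are about 11 mm towards +y of the board-middle estimate, so I'll use the directly measured knob position. First the push: I'll work out the approach behind the back plate.

```bash
cat >> h.py <<'E'
from scipy.spatial.transform import Rotation as Ro
P_,c_,yaw_=dock()
R_=np.array([[np.cos(yaw_),-np.sin(yaw_)],[np.sin(yaw_),np.cos(yaw_)]])
def W(x,y,z): return np.array([*(c_+R_@[x/1000,y/1000]),z/1000])
def D(p): return np.r_[R_.T@(np.array(p[:2])-c_),p[2]]*1000
def Rdown(ydeg):
    a=np.radians(ydeg);y=np.array([np.cos(a),np.sin(a),0]);z=np.array([0,0,-1.]);return np.c_[np.cross(y,z),y,z]
def row(p,ydeg):
    s=ctrl.state();T=s["tcp_rot"]
    d=T.T@(p-s["eef_pos"])/.15; r=Ro.from_matrix(T.T@Rdown(ydeg)).as_rotvec()/np.radians(60)
    return d.round(3),r.round(4)
def st():
    s=ctrl.state();T=s["tcp_rot"]
    F=s["force"];print("t",round(s["time"],2),"tcp dock mm",D(s["eef_pos"]).round(1),"ydeg",round(np.degrees(np.arctan2(T[1,1],T[0,1])),2),"tilt",np.degrees(np.arccos(-T[2,2])).round(2),
     "F dock",np.r_[R_.T@F[:2],F[2]].round(2),"M",s["torque"].round(3),"open",round(s["opening"],3),"q",s["qpos"].round(2))
E
python3 - <<'E'
from h import *
st();print(row(W(0,200,205),-1.7)); print(row(W(0,200,85),-1.7)); print(W(-0.1,-88.3,118))
E
```

```text
t 0.1 tcp dock mm [-289.7  551.9  204.9] ydeg 69.05 tilt 0.1 F dock [ 0.35  0.18 -0.66] M [-0.019  0.007 -0.03 ] open 1.006 q [-1.3   0.4   0.05  1.54 -0.02  1.21 -0.05]
(array([-2.597e+00, -1.578e+00,  2.000e-03]), array([-0.0014,  0.0012,  1.1791]))
(array([-2.597, -1.577,  0.802]), array([-0.0014,  0.0012,  1.1791]))
[ 0.5026724  -0.04209877  0.118     ]
```

Call:
arm_command(rows="-0.33 -0.2 0 0 0 0.15; -0.66 -0.4 0 0 0 0.3; -1 -0.6 0 0 0 0.45; -1 -0.6 0 0 0 0.6", grip=1, force=60)

```text
time: 0.6
eef_pos: [0.3454, 0.4635, 0.2058]
tcp_rot: [[-0.532, 0.847, 0.002], [0.847, 0.532, -0.003], [-0.003, 0.0, -1.0]]
force: [0.1, 0.8, 0.2]
opening: 0.143
```

```bash
python3 - <<'E'
from h import *
st();print(row(W(0,200,205),-1.7))
E
```

```text
t 0.6 tcp dock mm [-172.4  412.4  205.8] ydeg 32.15 tilt 0.19 F dock [0.09 0.77 0.16] M [ 0.069  0.04  -0.016] open 0.143 q [-1.19  0.28  0.22  1.72 -0.06  1.16 -0.39]
(array([-1.816,  0.165,  0.011]), array([0.001 , 0.003 , 0.5642]))
```

Call:
arm_command(rows="-0.33 0.05 0 0 0 0.15; -0.66 0.1 0 0 0 0.3; -1 0.15 0 0 0 0.45; -1 0.16 0 0 0 0.56; -1 0.16 0 0 0 0.56")

```text
time: 1.23
eef_pos: [0.4422, 0.3563, 0.2054]
tcp_rot: [[0.009, 1.0, -0.001], [1.0, -0.009, -0.0], [-0.0, -0.001, -1.0]]
force: [-0.1, 0.7, 0.6]
opening: -0.002
```

```bash
python3 - <<'E'
from h import *
st();print(row(W(0,200,85),-1.7))
E
```

```text
t 1.23 tcp dock mm [-72.4 308.1 205.4] ydeg -0.53 tilt 0.04 F dock [-0.14  0.69  0.64] M [ 0.029 -0.034 -0.014] open -0.002 q [-1.06  0.27  0.38  1.74 -0.11  1.15 -0.66]
(array([-0.73 ,  0.468,  0.803]), array([-0.0006,  0.0003,  0.0195]))
```

Call:
arm_command(rows="-0.36 0.23 0 0 0 0.02; -0.72 0.47 0 0 0 0.02; -0.73 0.47 0.3 0 0 0.02; -0.73 0.47 0.6 0 0 0.02; -0.73 0.47 0.8 0 0 0.02; -0.73 0.47 0.8 0 0 0.02")

```text
time: 1.98
eef_pos: [0.5089, 0.2466, 0.0833]
tcp_rot: [[0.027, 1.0, -0.005], [1.0, -0.027, -0.003], [-0.003, -0.005, -1.0]]
force: [-0.1, -0.0, 0.1]
opening: -0.005
```

```bash
python3 - <<'E'
from h import *
st();print(row(W(0,165,85),-1.7))
cv2.imwrite("pics/s1.png",ctrl.snapshot("scene")[60:260,230:470].repeat(3,0).repeat(3,1))
E
```

```text
t 1.98 tcp dock mm [ -2.4 200.5  83.3] ydeg -1.55 tilt 0.35 F dock [-0.14 -0.02  0.07] M [ 0.033  0.027 -0.004] open -0.005 q [-0.85  0.41  0.41  1.87 -0.2   0.91 -0.37]
(array([-0.237,  0.016, -0.011]), array([-0.0051,  0.0028,  0.0024]))
```

View pics/s1.png

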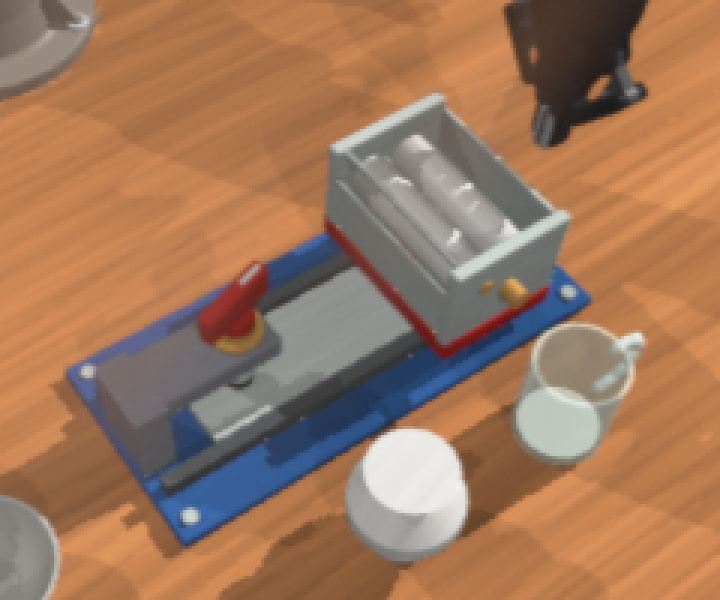

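The shut gripper stands behind the machine with clear space and the bystanders are untouched. Now I'll close in on the plate.

Call:
arm_command(rows="-0.08 0.005 0 0 0 0; -0.16 0.01 0 0 0 0; -0.2 0.015 0 0 0 0; -0.22 0.015 0 0 0 0; -0.24 0.015 0 0 0 0; -0.26 0.015 0 0 0 0; -0.28 0.015 0 0 0 0")

```text
time: 2.9
eef_pos: [0.5128, 0.2068, 0.0859]
tcp_rot: [[0.029, 1.0, 0.001], [1.0, -0.029, 0.003], [0.003, 0.001, -1.0]]
force: [0.6, 5.7, -1.0]
opening: 0.004
```

```bash
python3 - <<'E'
from h import *
st()
E
```

```text
t 2.9 tcp dock mm [  2.6 160.7  85.9] ydeg -1.67 tilt 0.17 F dock [ 0.48  5.75 -1.03] M [ 1.054 -0.058 -0.004] open 0.004 q [-0.8   0.38  0.43  1.91 -0.2   0.89 -0.31]
```

In contact at 5.7 N, about the sliding friction. I'll keep pushing slowly.

Call:
arm_command(rows="-0.013 0 0 0 0 0; -0.026 0 0 0 0 0; -0.04 0 0 0 0 0; -0.053 0 0 0 0 0; -0.066 0 0 0 0 0; -0.08 0 0 0 0 0; -0.093 0 0 0 0 0; -0.106 0 0 0 0 0")

```text
time: 3.9
eef_pos: [0.5122, 0.1884, 0.0859]
tcp_rot: [[0.031, 1.0, 0.0], [1.0, -0.031, 0.0], [0.0, 0.0, -1.0]]
force: [0.1, 4.5, 0.5]
opening: -0.004
```

```bash
python3 - <<'E'
from h import *
st()
E
```

```text
t 3.9 tcp dock mm [  2.5 142.4  85.9] ydeg -1.76 tilt 0.01 F dock [-0.05  4.47  0.52] M [ 0.918  0.104 -0.002] open -0.004 q [-0.78  0.37  0.43  1.92 -0.2   0.89 -0.28]
```

Now 1 mm rows in short calls.

Call:
arm_command(rows="-0.008 0 0 0 0 0; -0.016 0 0 0 0 0; -0.024 0 0 0 0 0; -0.032 0 0 0 0 0")

```text
time: 4.4
eef_pos: [0.5121, 0.1838, 0.0858]
tcp_rot: [[0.031, 1.0, 0.0], [1.0, -0.031, 0.0], [0.0, 0.0, -1.0]]
force: [-0.3, 4.3, 0.4]
opening: -0.003
```

Call:
arm_command(rows="-0.006 0 0 0 0 0; -0.012 0 0 0 0 0; -0.018 0 0 0 0 0")

```text
time: 4.78
eef_pos: [0.512, 0.181, 0.0858]
tcp_rot: [[0.031, 1.0, -0.0], [1.0, -0.031, 0.0], [0.0, -0.0, -1.0]]
force: [-0.4, 4.5, 0.6]
opening: -0.001
```

```bash
python3 - <<'E'
from h import *
st()
E
```

```text
t 4.78 tcp dock mm [  2.5 135.   85.8] ydeg -1.75 tilt 0.0 F dock [-0.49  4.49  0.55] M [0.905 0.101 0.006] open -0.001 q [-0.77  0.36  0.44  1.93 -0.19  0.89 -0.27]
```

Call:
arm_command(rows="-0.006 0 0 0 0 0; -0.012 0 0 0 0 0; -0.018 0 0 0 0 0")

```text
time: 5.15
eef_pos: [0.5119, 0.1799, 0.0858]
tcp_rot: [[0.03, 1.0, 0.0], [1.0, -0.03, 0.002], [0.002, 0.0, -1.0]]
force: [-0.5, 7.4, 0.6]
opening: -0.001
```

Call:
arm_command(rows="-0.005 0 0 0 0 0; -0.01 0 0 0 0 0")

```text
time: 5.4
eef_pos: [0.5119, 0.1799, 0.0859]
tcp_rot: [[0.029, 1.0, 0.001], [1.0, -0.029, 0.004], [0.004, 0.001, -1.0]]
force: [-0.6, 10.0, -1.3]
opening: 0.002
```

Call:
arm_command(rows="-0.006 0 0 0 0 0; -0.012 0 0 0 0 0; -0.012 0 0 0 0 0")

```text
time: 5.78
eef_pos: [0.512, 0.1799, 0.086]
tcp_rot: [[0.028, 1.0, 0.001], [1.0, -0.028, 0.006], [0.006, 0.001, -1.0]]
force: [-0.1, 11.3, -2.1]
opening: -0.002
```

```bash
python3 - <<'E'
from h import *
st()
E
```

```text
t 5.78 tcp dock mm [  2.6 133.9  86. ] ydeg -1.62 tilt 0.35 F dock [-0.43 11.32 -2.14] M [ 2.582 -0.018 -0.013] open -0.002 q [-0.77  0.36  0.43  1.93 -0.2   0.89 -0.26]
```

Call:
arm_command(rows="-0.01 0 0 0 0 0; -0.02 0 0 0 0 0; -0.03 0 0 0 0 0; -0.03 0 0 0 0 0")

```text
time: 6.28
eef_pos: [0.5119, 0.1799, 0.0861]
tcp_rot: [[0.026, 1.0, 0.003], [1.0, -0.026, 0.011], [0.011, 0.002, -1.0]]
force: [0.9, 18.6, -4.3]
opening: 0.0
```

```bash
python3 - <<'E'
from h import *
st()
E
```

```text
t 6.28 tcp dock mm [  2.6 133.9  86.1] ydeg -1.49 tilt 0.66 F dock [ 0.4  18.59 -4.34] M [ 4.161 -0.153  0.073] open 0.0 q [-0.76  0.36  0.43  1.94 -0.2   0.88 -0.25]
```

The push reached a hard stop: 18.6 N with no motion, so the machine is home. I'll back off, lift and look.

Call:
arm_command(rows="0.05 0 0 0 0 0; 0.15 0 0 0 0 0; 0.25 0 0 0 0 0; 0.25 0 -0.3 0 0 0; 0.25 0 -0.6 0 0 0; 0.25 0 -0.95 0 0 0; 0.25 0 -0.95 0 0 0")

```text
time: 7.15
eef_pos: [0.5159, 0.2087, 0.2328]
tcp_rot: [[0.031, 0.999, 0.008], [1.0, -0.031, 0.004], [0.004, 0.008, -1.0]]
force: [0.0, -0.3, -0.3]
opening: 0.0
```

```bash
python3 - <<'E'
from h import *
st();print(row(W(0,50,230),16), row(W(0,-88.3,230),16))
t=ctrl.snapshot("top");cv2.imwrite("pics/t2.png",t);cv2.imwrite("pics/t2c.png",cv2.resize(t[190:300,160:370],None,fx=3.7,fy=3.7,interpolation=2))
s=ctrl.snapshot("scene");cv2.imwrite("pics/s2c.png",cv2.resize(s[85:245,245:435],None,fx=3.7,fy=3.7,interpolation=2))
E
```

```text
t 7.15 tcp dock mm [  5.7 162.8 232.8] ydeg -1.8 tilt 0.51 F dock [ 0.01 -0.3  -0.28] M [-0.009  0.021  0.008] open 0.0 q [-0.86  0.22  0.47  1.74 -0.11  1.19 -0.39]
(array([-0.752, -0.037,  0.015]), array([ 0.0081, -0.0026, -0.2966])) (array([-1.674, -0.035,  0.011]), array([ 0.0081, -0.0026, -0.2966]))
```

View pics/t2c.png

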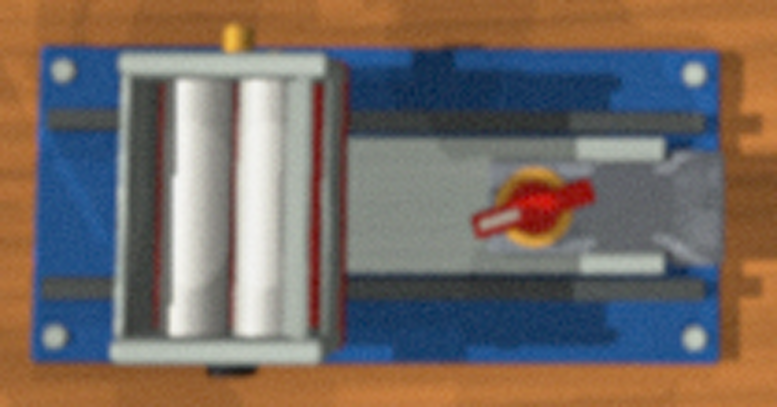

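View pics/s2c.png

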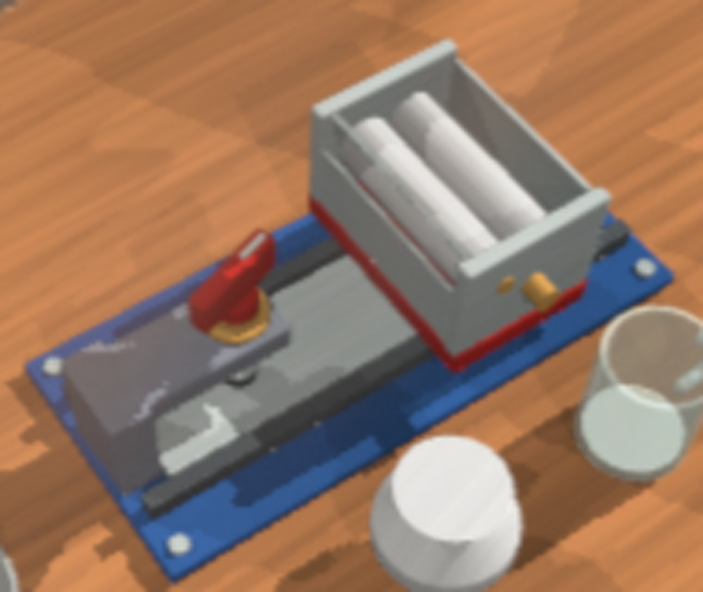

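The foot's end (crop x≈665) now meets the post face (≈668) and the back edge moved from x≈55 to 117, so the machine is home. The knob is unmoved. Going to the knob.

Call:
arm_command(rows="-0.35 -0.01 0 0 0 -0.15; -0.75 -0.03 0 0 0 -0.3; -0.95 -0.035 0 0 0 -0.3; -0.95 -0.035 0 0 0 -0.3", grip=-1)

```text
time: 7.75
eef_pos: [0.5019, 0.0624, 0.2268]
tcp_rot: [[-0.274, 0.962, -0.003], [0.962, 0.274, -0.002], [-0.001, -0.003, -1.0]]
force: [0.3, 1.5, 0.4]
opening: 0.848
```

```bash
python3 - <<'E'
from h import *
st();print(row(W(-0.1,-88.3,180),15.8))
E
```

```text
t 7.75 tcp dock mm [ -4.   16.1 226.8] ydeg 15.9 tilt 0.2 F dock [0.24 1.48 0.37] M [ 0.039 -0.02  -0.028] open 0.848 q [-0.67  0.14  0.52  1.85 -0.07  1.17  0.14]
(array([-0.671, -0.185,  0.313]), array([-0.0032,  0.0007,  0.0016]))
```

Call:
arm_command(rows="-0.33 -0.09 0.1 0 0 0; -0.67 -0.185 0.2 0 0 0; -0.67 -0.185 0.31 0 0 0; -0.67 -0.185 0.31 0 0 0")

```text
time: 8.25
eef_pos: [0.5033, -0.0367, 0.1796]
tcp_rot: [[-0.281, 0.96, -0.005], [0.96, 0.281, 0.0], [0.001, -0.005, -1.0]]
force: [0.3, 0.3, -0.5]
opening: 1.001
```

```bash
python3 - <<'E'
from h import *
st();print(row(W(-0.1,-88.3,101),15.8))
E
```

```text
t 8.25 tcp dock mm [  0.3 -82.9 179.6] ydeg 16.33 tilt 0.27 F dock [ 0.3   0.33 -0.53] M [0.018 0.026 0.022] open 1.001 q [-0.53  0.19  0.58  1.92 -0.12  1.07  0.39]
(array([-0.034, -0.011,  0.524]), array([-0.0043, -0.0013,  0.0088]))
```

Call:
arm_command(rows="-0.015 -0.005 0 0 0 0; -0.015 -0.005 0.15 0 0 0; -0.015 -0.005 0.3 0 0 0; -0.015 -0.005 0.3 0 0 0; -0.015 -0.005 0.3 0 0 0")

```text
time: 8.88
eef_pos: [0.5056, -0.0402, 0.1378]
tcp_rot: [[-0.281, 0.96, 0.002], [0.96, 0.281, 0.0], [-0.0, 0.002, -1.0]]
force: [0.4, 0.3, -0.0]
opening: 1.002
```

```bash
python3 - <<'E'
from h import *
st();print(row(W(-0.1,-88.3,101),15.8))
E
```

```text
t 8.88 tcp dock mm [  2.7 -86.3 137.8] ydeg 16.31 tilt 0.1 F dock [ 0.37  0.3  -0.05] M [0.003 0.003 0.006] open 1.002 q [-0.5   0.24  0.58  1.97 -0.16  0.98  0.44]
(array([-0.007, -0.022,  0.245]), array([0.0017, 0.0002, 0.0086]))
```

Call:
arm_command(rows="-0.007 -0.02 0.1 0 0 0.008; -0.007 -0.02 0.2 0 0 0.008; -0.007 -0.02 0.24 0 0 0.008; -0.007 -0.02 0.24 0 0 0.008; -0.007 -0.02 0.24 0 0 0.008")

```text
time: 9.5
eef_pos: [0.5023, -0.0428, 0.101]
tcp_rot: [[-0.272, 0.962, 0.001], [0.962, 0.272, -0.0], [-0.0, 0.001, -1.0]]
force: [-0.4, -0.2, -0.2]
opening: 0.998
```

```bash
python3 - <<'E'
from h import *
st();print(row(W(-0.1,-88.3,101),15.8))
t=ctrl.snapshot("top");cv2.imwrite("pics/t3c.png",cv2.resize(t[190:300,160:370],None,fx=3.7,fy=3.7,interpolation=2))
s=ctrl.snapshot("scene");cv2.imwrite("pics/s3c.png",cv2.resize(s[85:245,245:435],None,fx=3.7,fy=3.7,interpolation=2))
E
```

```text
t 9.5 tcp dock mm [ -0.4 -89.  101. ] ydeg 15.76 tilt 0.03 F dock [-0.39 -0.24 -0.21] M [ 0.002 -0.022  0.007] open 0.998 q [-0.48  0.29  0.57  2.01 -0.2   0.9   0.47]
(array([0.004, 0.003, 0.   ]), array([ 0.0006,  0.0002, -0.0006]))
```

View pics/t3c.png

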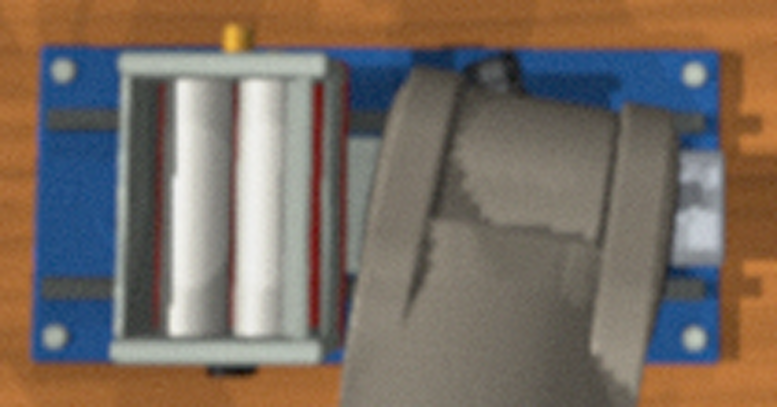

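View pics/s3c.png

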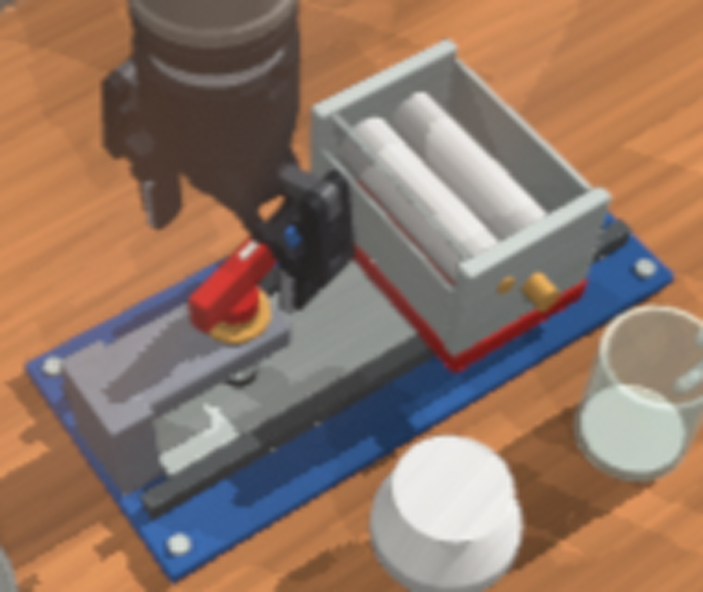

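The open jaws straddle the bar. I'll close lightly first and check the side force.

Call:
arm_command(rows="0 0 0 0 0 0; 0 0 0 0 0 0; 0 0 0 0 0 0; 0 0 0 0 0 0; 0 0 0 0 0 0; 0 0 0 0 0 0", grip=1, force=25)

```text
time: 10.35
eef_pos: [0.5018, -0.0427, 0.1009]
tcp_rot: [[-0.272, 0.962, -0.0], [0.962, 0.272, 0.0], [0.0, -0.0, -1.0]]
force: [-2.4, -0.1, 3.3]
opening: 0.156
```

```bash
python3 - <<'E'
from h import *
st()
E
```

```text
t 10.35 tcp dock mm [ -1.  -88.9 100.9] ydeg 15.77 tilt 0.03 F dock [-2.4  -0.18  3.32] M [-0.007  0.453  0.08 ] open 0.156 q [-0.48  0.29  0.57  2.01 -0.2   0.9   0.47]
```

The opening matches the 14 mm bar and the side forces are small. I'll grip firmly and turn the free part (less than 43°).

Call:
arm_command(rows="0 0 0 0 0 0; 0 0 0 0 0 0; 0 0 0 0 0 0.05; 0 0 0 0 0 0.1; 0 0 0 0 0 0.15; 0 0 0 0 0 0.2; 0 0 0 0 0 0.24; 0 0 0 0 0 0.28; 0 0 0 0 0 0.32", force=80)

```text
time: 11.48
eef_pos: [0.5012, -0.0428, 0.1011]
tcp_rot: [[0.061, 0.998, -0.002], [0.998, -0.061, 0.0], [0.0, -0.002, -1.0]]
force: [-3.3, 0.6, 5.6]
opening: 0.122
```

```bash
python3 - <<'E'
from h import *
st()
E
```

```text
t 11.47 tcp dock mm [ -1.5 -89.1 101.1] ydeg -3.5 tilt 0.1 F dock [-3.36  0.54  5.61] M [-0.051  0.905  0.105] open 0.122 q [-0.54  0.3   0.63  2.01 -0.23  0.9   0.16]
```

Call:
arm_command(rows="0 0 0 0 0 0.05; 0 0 0 0 0 0.1; 0 0 0 0 0 0.15; 0 0 0 0 0 0.2; 0 0 0 0 0 0.25; 0 0 0 0 0 0.3; 0 0 0 0 0 0.33")

```text
time: 12.35
eef_pos: [0.5006, -0.0427, 0.1011]
tcp_rot: [[0.395, 0.918, -0.003], [0.919, -0.395, 0.001], [-0.0, -0.003, -1.0]]
force: [-5.3, -0.7, 7.8]
opening: 0.122
```

```bash
python3 - <<'E'
from h import *
st()
E
```

```text
t 12.35 tcp dock mm [ -2.2 -89.  101.1] ydeg -23.29 tilt 0.18 F dock [-5.24 -0.83  7.78] M [-0.015  1.14   0.124] open 0.122 q [-0.59  0.32  0.71  2.01 -0.26  0.91 -0.15]
```

Turned 39°, torque still about 0.12. Now short steps of about 3° with a torque reading after each (and a small recentring).

Call:
arm_command(rows="-0.004 -0.009 -0.006 0 0 0.025; -0.004 -0.009 -0.006 0 0 0.05")

```text
time: 12.6
eef_pos: [0.5003, -0.0426, 0.1012]
tcp_rot: [[0.443, 0.897, -0.0], [0.897, -0.443, -0.0], [-0.0, -0.0, -1.0]]
force: [-0.3, -1.2, -2.4]
opening: 0.126
```

```bash
python3 -c "from h import *;st()"
```

```text
t 12.6 tcp dock mm [ -2.5 -88.9 101.2] ydeg -26.29 tilt 0.02 F dock [-0.29 -1.21 -2.4 ] M [-0.089  0.067  0.115] open 0.126 q [-0.61  0.32  0.72  2.01 -0.26  0.9  -0.2 ]
```

Call:
arm_command(rows="0 0 0 0 0 0.025; 0 0 0 0 0 0.05")

```text
time: 12.85
eef_pos: [0.5002, -0.0426, 0.1013]
tcp_rot: [[0.49, 0.872, -0.001], [0.872, -0.49, -0.0], [-0.0, -0.001, -1.0]]
force: [-0.4, -0.1, -3.6]
opening: 0.122
```

```bash
python3 -c "from h import *;st()"
```

```text
t 12.85 tcp dock mm [ -2.5 -88.9 101.3] ydeg -29.32 tilt 0.04 F dock [-0.35 -0.1  -3.6 ] M [-0.043 -0.047  0.114] open 0.122 q [-0.61  0.32  0.73  2.01 -0.27  0.91 -0.25]
```

Call:
arm_command(rows="0 0 0 0 0 0.025; 0 0 0 0 0 0.05")

```text
time: 13.1
eef_pos: [0.5001, -0.0425, 0.1013]
tcp_rot: [[0.535, 0.845, -0.001], [0.845, -0.535, 0.0], [-0.0, -0.001, -1.0]]
force: [-0.6, 0.8, -5.8]
opening: 0.123
```

```bash
python3 -c "from h import *;st()"
```

```text
t 13.1 tcp dock mm [ -2.7 -88.8 101.3] ydeg -32.33 tilt 0.05 F dock [-0.63  0.75 -5.79] M [-0.018  0.051  0.162] open 0.123 q [-0.62  0.32  0.75  2.01 -0.28  0.91 -0.3 ]
```

Call:
arm_command(rows="0 0 0.003 0 0 0.025; 0 0 0.003 0 0 0.05")

```text
time: 13.35
eef_pos: [0.5001, -0.0425, 0.1013]
tcp_rot: [[0.578, 0.816, -0.001], [0.816, -0.578, 0.001], [-0.0, -0.001, -1.0]]
force: [-3.1, 1.7, -3.1]
opening: 0.122
```

```bash
python3 -c "from h import *;st()"
```

```text
t 13.35 tcp dock mm [ -2.6 -88.8 101.3] ydeg -35.33 tilt 0.06 F dock [-3.14  1.56 -3.14] M [0.104 0.498 0.117] open 0.122 q [-0.63  0.33  0.76  2.01 -0.28  0.91 -0.34]
```

Call:
arm_command(rows="0 0 0 0 0 0.025; 0 0 0 0 0 0.05")

```text
time: 13.6
eef_pos: [0.5001, -0.0425, 0.1012]
tcp_rot: [[0.62, 0.784, -0.001], [0.784, -0.62, 0.001], [-0.0, -0.001, -1.0]]
force: [-2.5, 1.0, -1.0]
opening: 0.122
```

```bash
python3 -c "from h import *;st()"
```

```text
t 13.6 tcp dock mm [ -2.7 -88.8 101.2] ydeg -38.33 tilt 0.06 F dock [-2.53  0.96 -1.  ] M [0.196 0.727 0.165] open 0.122 q [-0.64  0.33  0.77  2.01 -0.29  0.91 -0.39]
```

Call:
arm_command(rows="0 0 0 0 0 0.025; 0 0 0 0 0 0.05")

```text
time: 13.85
eef_pos: [0.5, -0.0424, 0.1012]
tcp_rot: [[0.66, 0.751, -0.001], [0.751, -0.66, 0.001], [-0.0, -0.001, -1.0]]
force: [-4.4, 0.8, 0.9]
opening: 0.125
```

```bash
python3 -c "from h import *;st()"
```

```text
t 13.85 tcp dock mm [ -2.7 -88.7 101.2] ydeg -41.33 tilt 0.07 F dock [-4.42  0.68  0.91] M [0.271 0.888 0.184] open 0.125 q [-0.65  0.33  0.78  2.01 -0.3   0.91 -0.43]
```

Call:
arm_command(rows="-0.003 -0.003 0 0 0 0.025; -0.003 -0.003 0 0 0 0.05")

```text
time: 14.1
eef_pos: [0.4999, -0.0424, 0.1012]
tcp_rot: [[0.699, 0.715, 0.0], [0.715, -0.699, 0.0], [0.0, -0.0, -1.0]]
force: [-2.3, 1.6, -1.1]
opening: 0.121
```

```bash
python3 -c "from h import *;st()"
```

```text
t 14.1 tcp dock mm [ -2.8 -88.7 101.2] ydeg -44.32 tilt 0.03 F dock [-2.33  1.5  -1.1 ] M [0.413 0.648 0.121] open 0.121 q [-0.66  0.33  0.79  2.02 -0.3   0.91 -0.48]
```

Call:
arm_command(rows="0 0 0 0 0 0.025; 0 0 0 0 0 0.05")

```text
time: 14.35
eef_pos: [0.4999, -0.0424, 0.1012]
tcp_rot: [[0.735, 0.678, -0.0], [0.678, -0.735, 0.001], [0.0, -0.0, -1.0]]
force: [-3.6, 2.5, -0.5]
opening: 0.123
```

```bash
python3 -c "from h import *;st()"
```

```text
t 14.35 tcp dock mm [ -2.9 -88.7 101.2] ydeg -47.32 tilt 0.03 F dock [-3.69  2.4  -0.52] M [0.596 0.759 0.105] open 0.123 q [-0.67  0.34  0.81  2.02 -0.31  0.91 -0.53]
```

Call:
arm_command(rows="0 0 0 0 0 0.025; 0 0 0 0 0 0.05")

```text
time: 14.6
eef_pos: [0.4998, -0.0423, 0.1012]
tcp_rot: [[0.77, 0.638, -0.0], [0.638, -0.77, 0.001], [0.0, -0.001, -1.0]]
force: [-2.9, 3.2, -0.1]
opening: 0.126
```

```bash
python3 -c "from h import *;st()"
```

```text
t 14.6 tcp dock mm [ -3.  -88.6 101.2] ydeg -50.32 tilt 0.04 F dock [-2.98  3.12 -0.06] M [0.744 0.768 0.134] open 0.126 q [-0.68  0.34  0.82  2.02 -0.32  0.91 -0.57]
```

Call:
arm_command(rows="0 -0.005 0 0 0 0.025; 0 -0.005 0 0 0 0.05")

```text
time: 14.85
eef_pos: [0.4997, -0.0422, 0.1013]
tcp_rot: [[0.802, 0.597, 0.001], [0.597, -0.802, -0.0], [0.001, 0.001, -1.0]]
force: [-1.9, 2.8, -1.4]
opening: 0.124
```

```bash
python3 -c "from h import *;st()"
```

```text
t 14.85 tcp dock mm [ -3.1 -88.5 101.3] ydeg -53.33 tilt 0.05 F dock [-1.97  2.78 -1.43] M [0.525 0.49  0.071] open 0.124 q [-0.69  0.34  0.83  2.02 -0.32  0.91 -0.62]
```

Call:
arm_command(rows="0 0 0 0 0 0.025; 0 0 0 0 0 0.05")

```text
time: 15.1
eef_pos: [0.4996, -0.0422, 0.1013]
tcp_rot: [[0.832, 0.554, 0.0], [0.554, -0.832, -0.0], [0.0, 0.0, -1.0]]
force: [-2.2, 2.4, -2.5]
opening: 0.126
```

```bash
python3 -c "from h import *;st()"
```

```text
t 15.1 tcp dock mm [ -3.2 -88.5 101.3] ydeg -56.34 tilt 0.03 F dock [-2.3   2.34 -2.48] M [0.509 0.439 0.172] open 0.126 q [-0.7   0.35  0.85  2.02 -0.33  0.91 -0.66]
```

Call:
arm_command(rows="0 0 0 0 0 0.025; 0 0 0 0 0 0.05")

```text
time: 15.35
eef_pos: [0.4995, -0.0421, 0.1013]
tcp_rot: [[0.86, 0.51, 0.0], [0.51, -0.86, 0.0], [0.0, 0.0, -1.0]]
force: [-1.9, 2.7, -3.3]
opening: 0.124
```

```bash
python3 -c "from h import *;st()"
```

```text
t 15.35 tcp dock mm [ -3.2 -88.4 101.3] ydeg -59.33 tilt 0.02 F dock [-1.95  2.6  -3.26] M [0.556 0.409 0.134] open 0.124 q [-0.71  0.35  0.86  2.02 -0.34  0.92 -0.71]
```

Call:
arm_command(rows="0 0 0 0 0 0.025; 0 0 0 0 0 0.05")

```text
time: 15.6
eef_pos: [0.4995, -0.042, 0.1013]
tcp_rot: [[0.886, 0.464, 0.0], [0.464, -0.886, 0.0], [0.0, -0.0, -1.0]]
force: [-1.8, 2.6, -2.0]
opening: 0.12
```

```bash
python3 -c "from h import *;st()"
```

```text
t 15.6 tcp dock mm [ -3.3 -88.3 101.3] ydeg -62.33 tilt 0.02 F dock [-1.89  2.58 -1.95] M [0.602 0.357 0.156] open 0.12 q [-0.72  0.36  0.87  2.02 -0.34  0.92 -0.75]
```

Call:
arm_command(rows="0 0 0 0 0 0.025; 0 0 0 0 0 0.05")

```text
time: 15.85
eef_pos: [0.4994, -0.0419, 0.1013]
tcp_rot: [[0.909, 0.417, 0.0], [0.417, -0.909, 0.0], [0.0, -0.0, -1.0]]
force: [-1.3, 3.1, -2.3]
opening: 0.122
```

```bash
python3 -c "from h import *;st()"
```

```text
t 15.85 tcp dock mm [ -3.3 -88.2 101.3] ydeg -65.32 tilt 0.02 F dock [-1.36  3.02 -2.32] M [0.714 0.336 0.14 ] open 0.122 q [-0.73  0.36  0.88  2.02 -0.35  0.92 -0.8 ]
```

Call:
arm_command(rows="0 0 0 0 0 0.025; 0 0 0 0 0 0.05")

```text
time: 16.1
eef_pos: [0.4994, -0.0419, 0.1012]
tcp_rot: [[0.929, 0.369, -0.0], [0.369, -0.929, 0.0], [0.0, -0.0, -1.0]]
force: [-2.6, 3.6, -2.1]
opening: 0.121
```

```bash
python3 -c "from h import *;st()"
```

```text
t 16.1 tcp dock mm [ -3.4 -88.2 101.2] ydeg -68.33 tilt 0.03 F dock [-2.75  3.49 -2.1 ] M [0.885 0.4   0.11 ] open 0.121 q [-0.74  0.37  0.9   2.02 -0.36  0.92 -0.84]
```

Call:
arm_command(rows="0 0 0 0 0 0.025; 0 0 0 0 0 0.05")

```text
time: 16.35
eef_pos: [0.4994, -0.0418, 0.1013]
tcp_rot: [[0.947, 0.32, -0.0], [0.32, -0.947, 0.001], [0.0, -0.001, -1.0]]
force: [-2.6, 4.4, -2.5]
opening: 0.12
```

```bash
python3 -c "from h import *;st()"
```

```text
t 16.35 tcp dock mm [ -3.4 -88.1 101.3] ydeg -71.33 tilt 0.04 F dock [-2.71  4.37 -2.46] M [1.035 0.485 0.112] open 0.12 q [-0.75  0.37  0.91  2.02 -0.37  0.92 -0.89]
```

Call:
arm_command(rows="-0.001 -0.005 0 0 0 0.025; -0.001 -0.005 0 0 0 0.05")

```text
time: 16.6
eef_pos: [0.4993, -0.0417, 0.1013]
tcp_rot: [[0.963, 0.27, 0.001], [0.27, -0.963, -0.0], [0.001, 0.001, -1.0]]
force: [-0.7, 3.3, -3.6]
opening: 0.124
```

```bash
python3 -c "from h import *;st()"
```

```text
t 16.6 tcp dock mm [ -3.5 -88.  101.3] ydeg -74.34 tilt 0.04 F dock [-0.85  3.3  -3.65] M [0.728 0.206 0.133] open 0.124 q [-0.76  0.37  0.92  2.02 -0.37  0.92 -0.93]
```

Call:
arm_command(rows="0 0 0 0 0 0.025; 0 0 0 0 0 0.05")

```text
time: 16.85
eef_pos: [0.4992, -0.0416, 0.1013]
tcp_rot: [[0.976, 0.219, 0.001], [0.219, -0.976, -0.0], [0.001, 0.0, -1.0]]
force: [-0.7, 3.3, -4.0]
opening: 0.126
```

```bash
python3 -c "from h import *;st()"
```

```text
t 16.85 tcp dock mm [ -3.5 -87.9 101.3] ydeg -77.34 tilt 0.03 F dock [-0.76  3.31 -4.  ] M [0.689 0.088 0.157] open 0.126 q [-0.77  0.38  0.94  2.02 -0.38  0.93 -0.98]
```

Call:
arm_command(rows="0 0 0 0 0 0.025; 0 0 0 0 0 0.05")

```text
time: 17.1
eef_pos: [0.4992, -0.0415, 0.1013]
tcp_rot: [[0.986, 0.168, 0.0], [0.168, -0.986, 0.0], [0.0, 0.0, -1.0]]
force: [0.2, 3.8, -4.3]
opening: 0.124
```

```bash
python3 -c "from h import *;st()"
```

```text
t 17.1 tcp dock mm [ -3.6 -87.8 101.3] ydeg -80.33 tilt 0.02 F dock [ 0.06  3.78 -4.33] M [0.767 0.086 0.102] open 0.124 q [-0.78  0.38  0.95  2.02 -0.39  0.93 -1.02]
```

Call:
arm_command(rows="0 0 0 0 0 0.025; 0 0 0 0 0 0.05")

```text
time: 17.35
eef_pos: [0.4992, -0.0414, 0.1013]
tcp_rot: [[0.993, 0.116, 0.0], [0.116, -0.993, 0.0], [0.0, -0.0, -1.0]]
force: [0.1, 3.3, -3.2]
opening: 0.127
```

```bash
python3 -c "from h import *;st()"
```

```text
t 17.35 tcp dock mm [ -3.6 -87.7 101.3] ydeg -83.33 tilt 0.02 F dock [ 0.03  3.27 -3.17] M [0.775 0.012 0.19 ] open 0.127 q [-0.79  0.39  0.96  2.02 -0.4   0.93 -1.07]
```

Call:
arm_command(rows="0 -0.003 0 0 0 0.025; 0 -0.003 0 0 0 0.05")

```text
time: 17.6
eef_pos: [0.4991, -0.0412, 0.1013]
tcp_rot: [[0.998, 0.064, 0.0], [0.064, -0.998, -0.0], [0.0, 0.0, -1.0]]
force: [0.8, 3.1, -3.3]
opening: 0.126
```

```bash
python3 -c "from h import *;st()"
```

```text
t 17.6 tcp dock mm [ -3.7 -87.5 101.3] ydeg -86.34 tilt 0.03 F dock [ 0.72  3.09 -3.32] M [ 0.602 -0.07   0.11 ] open 0.126 q [-0.8   0.4   0.98  2.02 -0.41  0.93 -1.11]
```

Call:
arm_command(rows="0 0 0 0 0 0.025; 0 0 0 0 0 0.05")

```text
time: 17.85
eef_pos: [0.4991, -0.0411, 0.1013]
tcp_rot: [[1.0, 0.012, 0.0], [0.012, -1.0, -0.0], [0.0, 0.0, -1.0]]
force: [0.4, 2.2, -3.9]
opening: 0.121
```

```bash
python3 -c "from h import *;st()"
```

```text
t 17.85 tcp dock mm [ -3.7 -87.4 101.3] ydeg -89.34 tilt 0.02 F dock [ 0.33  2.25 -3.89] M [ 0.609 -0.106  0.125] open 0.121 q [-0.8   0.4   0.99  2.02 -0.42  0.94 -1.15]
```

Call:
arm_command(rows="0 0 0 0 0 0.025; 0 0 0 0 0 0.05")

```text
time: 18.1
eef_pos: [0.4991, -0.041, 0.1013]
tcp_rot: [[0.999, -0.041, 0.0], [-0.041, -0.999, 0.0], [0.0, -0.0, -1.0]]
force: [0.5, 2.6, -2.9]
opening: 0.123
```

```bash
python3 -c "from h import *;st()"
```

```text
t 18.1 tcp dock mm [ -3.7 -87.3 101.3] ydeg -92.33 tilt 0.02 F dock [ 0.38  2.62 -2.9 ] M [ 0.62  -0.113  0.144] open 0.123 q [-0.81  0.41  1.    2.02 -0.43  0.94 -1.2 ]
```

Call:
arm_command(rows="0 0 0 0 0 0.025; 0 0 0 0 0 0.05")

```text
time: 18.35
eef_pos: [0.4991, -0.041, 0.1013]
tcp_rot: [[0.996, -0.091, 0.0], [-0.091, -0.996, -0.0], [0.0, 0.0, -1.0]]
force: [0.8, 2.4, -4.0]
opening: 0.122
```

```bash
python3 -c "from h import *;st()"
```

```text
t 18.35 tcp dock mm [ -3.7 -87.3 101.3] ydeg -95.24 tilt 0.02 F dock [ 0.77  2.41 -3.97] M [ 0.575 -0.168  0.634] open 0.122 q [-0.82  0.41  1.02  2.02 -0.44  0.94 -1.24]
```

The torque jumped from 0.14 to 0.63 N m, so the bite lies between tool yaw -92.3° and -95.2° (mid -93.8°). The target is about -138.8°. I'll turn most of it at 3° per row.

Call:
arm_command(rows="0 0 0 0 0 0.05; 0 0 0 0 0 0.1; 0 0 0 0 0 0.15; 0 0 0 0 0 0.2; 0 0 0 0 0 0.25; 0 0 0 0 0 0.3; 0 0 0 0 0 0.35; 0 0 0 0 0 0.4")

```text
time: 19.35
eef_pos: [0.4993, -0.0402, 0.1013]
tcp_rot: [[0.873, -0.489, 0.0], [-0.489, -0.873, 0.001], [-0.0, -0.001, -1.0]]
force: [0.4, 4.3, -4.6]
opening: 0.123
```

```bash
python3 -c "from h import *;st()"
```

```text
t 19.35 tcp dock mm [ -3.6 -86.5 101.3] ydeg -119.25 tilt 0.04 F dock [ 0.24  4.33 -4.57] M [ 0.855 -0.18   0.612] open 0.123 q [-0.89  0.47  1.13  2.02 -0.52  0.97 -1.57]
```

Call:
arm_command(rows="-0.002 -0.003 0 0 0 0.05; -0.002 -0.003 0 0 0 0.1; -0.002 -0.003 0 0 0 0.15; -0.002 -0.003 0 0 0 0.2; -0.002 -0.003 0 0 0 0.25; -0.002 -0.003 0 0 0 0.29; -0.002 -0.003 0 0 0 0.31")

```text
time: 20.23
eef_pos: [0.4995, -0.0398, 0.1013]
tcp_rot: [[0.671, -0.741, 0.001], [-0.741, -0.671, 0.001], [0.0, -0.001, -1.0]]
force: [3.3, 4.8, -5.2]
opening: 0.12
```

```bash
python3 -c "from h import *;st()"
```

```text
t 20.23 tcp dock mm [ -3.3 -86.1 101.3] ydeg -137.84 tilt 0.06 F dock [ 3.13  4.88 -5.2 ] M [ 0.975 -0.564  0.716] open 0.12 q [-0.93  0.53  1.21  2.02 -0.6   1.   -1.83]
```

Call:
arm_command(rows="0 0 0 0 0 0.016")

```text
time: 20.35
eef_pos: [0.4995, -0.0397, 0.1013]
tcp_rot: [[0.659, -0.752, 0.001], [-0.752, -0.659, 0.001], [-0.0, -0.001, -1.0]]
force: [2.5, 4.8, -4.3]
opening: 0.126
```

```bash
python3 -c "from h import *;st()"
```

```text
t 20.35 tcp dock mm [ -3.3 -86.  101.3] ydeg -138.79 tilt 0.07 F dock [ 2.4   4.91 -4.32] M [ 1.07  -0.664  0.711] open 0.126 q [-0.93  0.53  1.21  2.02 -0.6   1.   -1.84]
```

Reached 45° past the bite. Before letting go I'll ease the load off with a tiny back-turn and a hold, and check the torque.

Call:
arm_command(rows="0 0 0 0 0 -0.003; 0 0 0 0 0 -0.003")

```text
time: 20.6
eef_pos: [0.4995, -0.0397, 0.1013]
tcp_rot: [[0.661, -0.75, 0.001], [-0.75, -0.661, 0.001], [-0.0, -0.001, -1.0]]
force: [3.3, 4.9, -4.3]
opening: 0.124
```

```bash
python3 -c "from h import *;st()"
```

```text
t 20.6 tcp dock mm [ -3.3 -86.  101.3] ydeg -138.6 tilt 0.08 F dock [ 3.19  4.98 -4.29] M [ 1.032 -0.602  0.656] open 0.124 q [-0.93  0.53  1.21  2.02 -0.6   1.   -1.84]
```

Call:
arm_command(rows="0 0 0 0 0 -0.006; 0 0 0 0 0 -0.006")

```text
time: 20.85
eef_pos: [0.4996, -0.0398, 0.1013]
tcp_rot: [[0.666, -0.746, 0.001], [-0.746, -0.666, 0.001], [-0.0, -0.002, -1.0]]
force: [3.0, 4.8, -4.8]
opening: 0.119
```

```bash
python3 -c "from h import *;st()"
```

```text
t 20.85 tcp dock mm [ -3.3 -86.  101.3] ydeg -138.26 tilt 0.09 F dock [ 2.89  4.88 -4.8 ] M [ 1.061 -0.604  0.557] open 0.119 q [-0.93  0.53  1.21  2.02 -0.6   1.   -1.83]
```

Call:
arm_command(rows="0 0 0 0 0 -0.01; 0 0 0 0 0 -0.01")

```text
time: 21.1
eef_pos: [0.4995, -0.0398, 0.1013]
tcp_rot: [[0.673, -0.74, 0.001], [-0.74, -0.673, 0.001], [-0.0, -0.002, -1.0]]
force: [2.6, 5.2, -4.4]
opening: 0.121
```

```bash
python3 -c "from h import *;st()"
```

```text
t 21.1 tcp dock mm [ -3.3 -86.1 101.3] ydeg -137.69 tilt 0.1 F dock [ 2.48  5.23 -4.39] M [ 1.014 -0.641  0.455] open 0.121 q [-0.93  0.53  1.21  2.02 -0.6   1.   -1.83]
```

Torque falls about 0.2 N m per degree, so there is roughly 3° of elastic wind-up between tool and knob. I'll ease to near zero.

Call:
arm_command(rows="0 0 0 0 0 -0.016; 0 0 0 0 0 -0.016")

```text
time: 21.35
eef_pos: [0.4995, -0.0397, 0.1013]
tcp_rot: [[0.685, -0.729, 0.001], [-0.729, -0.685, 0.001], [-0.0, -0.002, -1.0]]
force: [3.3, 4.6, -5.3]
opening: 0.124
```

```bash
python3 -c "from h import *;st()"
```

```text
t 21.35 tcp dock mm [ -3.3 -86.  101.3] ydeg -136.77 tilt 0.11 F dock [ 3.19  4.74 -5.35] M [ 1.035 -0.611  0.28 ] open 0.124 q [-0.93  0.53  1.2   2.02 -0.59  1.   -1.81]
```

Call:
arm_command(rows="0 0 0 0 0 -0.012; 0 0 0 0 0 -0.012")

```text
time: 21.6
eef_pos: [0.4996, -0.0398, 0.1013]
tcp_rot: [[0.693, -0.72, 0.001], [-0.72, -0.693, 0.002], [-0.0, -0.002, -1.0]]
force: [3.1, 5.7, -4.9]
opening: 0.125
```

```bash
python3 -c "from h import *;st()"
```

```text
t 21.6 tcp dock mm [ -3.3 -86.1 101.3] ydeg -136.09 tilt 0.12 F dock [ 2.9   5.8  -4.87] M [ 1.101 -0.641  0.116] open 0.125 q [-0.93  0.53  1.2   2.02 -0.59  1.   -1.8 ]
```

Call:
arm_command(rows="-0.002 -0.007 0.003 0 0 -0.008; -0.002 -0.007 0.003 0 0 -0.008; -0.002 -0.007 0.003 0 0 -0.008")

```text
time: 21.98
eef_pos: [0.4997, -0.0397, 0.1012]
tcp_rot: [[0.7, -0.714, 0.001], [-0.714, -0.7, 0.001], [0.0, -0.001, -1.0]]
force: [0.2, 4.3, 2.6]
opening: 0.121
```

```bash
python3 -c "from h import *;st()"
```

```text
t 21.98 tcp dock mm [ -3.2 -86.  101.2] ydeg -135.56 tilt 0.04 F dock [0.1  4.34 2.56] M [ 0.893 -0.071 -0.024] open 0.121 q [-0.92  0.52  1.2   2.02 -0.59  1.   -1.8 ]
```

Torque is about zero. I'll lower the grip force, then open, then lift.

Call:
arm_command(rows="0 0 0 0 0 0; 0 0 0 0 0 0", force=20)

```text
time: 22.22
eef_pos: [0.4997, -0.0397, 0.1011]
tcp_rot: [[0.701, -0.713, 0.0], [-0.713, -0.701, 0.0], [0.0, -0.001, -1.0]]
force: [-0.4, 4.1, 5.0]
opening: 0.123
```

Call:
arm_command(rows="0 0 0 0 0 0; 0 0 0 0 0 0; 0 0 0 0 0 0; 0 0 0 0 0 0; 0 0 0 0 0 0; 0 0 0 0 0 0", grip=-1)

```text
time: 22.98
eef_pos: [0.4995, -0.0396, 0.1008]
tcp_rot: [[0.701, -0.713, 0.0], [-0.713, -0.701, -0.0], [0.0, -0.0, -1.0]]
force: [-0.4, -0.5, -0.6]
opening: 1.003
```

```bash
python3 - <<'E'
from h import *
st()
s=ctrl.snapshot("scene");cv2.imwrite("pics/s4c.png",cv2.resize(s[85:245,245:435],None,fx=3.7,fy=3.7,interpolation=2))
E
```

```text
t 22.98 tcp dock mm [ -3.4 -85.9 100.8] ydeg -135.49 tilt 0.0 F dock [-0.34 -0.5  -0.55] M [ 0.023 -0.025  0.012] open 1.003 q [-0.92  0.53  1.2   2.02 -0.59  1.   -1.8 ]
```

View pics/s4c.png

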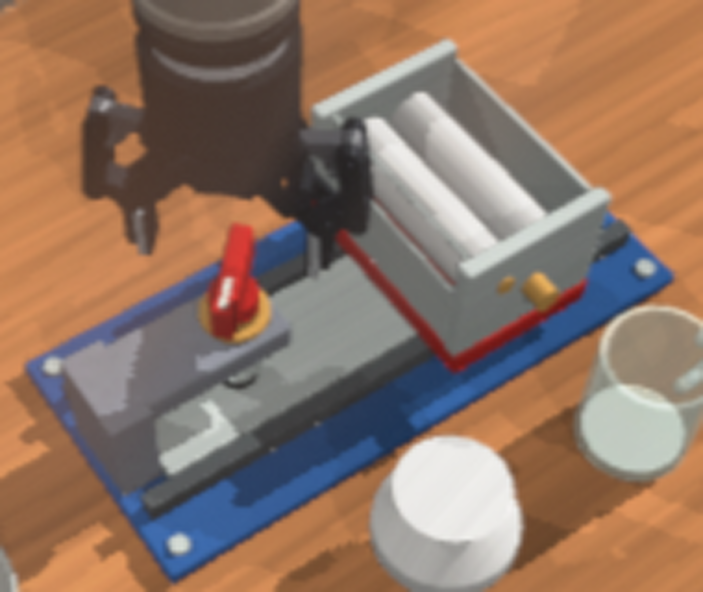

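The jaws are open and the bar stands free, with its white mark now towards the viewer at about (225,290). I'll lift clear and move away from the top camera's view.

Call:
arm_command(rows="0 0 -0.15 0 0 0; 0 0 -0.4 0 0 0; 0 0 -0.7 0 0 0; 0 0 -0.9 0 0 0; 0 0 -0.9 0 0 0")

```text
time: 23.65
eef_pos: [0.501, -0.0398, 0.2377]
tcp_rot: [[0.701, -0.713, 0.004], [-0.713, -0.701, 0.001], [0.002, -0.004, -1.0]]
force: [-0.5, -0.2, -0.7]
opening: 1.0
```

```bash
python3 - <<'E'
from h import *
st();print(row(W(-100,-88,235),-135.5))
E
```

```text
t 23.65 tcp dock mm [ -1.8 -86.1 237.7] ydeg -135.46 tilt 0.26 F dock [-0.5  -0.23 -0.73] M [-0.002 -0.042 -0.007] open 1.0 q [-1.13  0.37  1.41  1.86 -0.39  1.24 -1.96]
(array([-0.464,  0.462,  0.015]), array([-0.0037, -0.0023,  0.0007]))
```

Call:
arm_command(rows="-0.1 -0.1 0 0 0 -0.15; -0.3 -0.3 0 0 0 -0.3; -0.5 -0.5 0 0 0 -0.45; -0.7 -0.7 0 0 0 -0.6; -0.85 -0.85 0 0 0 -0.75; -1 -1 0 0 0 -0.9; -1 -1 0 0 0 -1")

```text
time: 24.52
eef_pos: [0.5, 0.176, 0.2341]
tcp_rot: [[0.966, 0.26, -0.002], [0.26, -0.966, -0.001], [-0.002, 0.0, -1.0]]
force: [-0.2, 0.2, 0.4]
opening: 0.999
```

```bash
python3 - <<'E'
from h import *
st()
t=ctrl.snapshot("top");cv2.imwrite("pics/t5.png",t);cv2.imwrite("pics/t5c.png",cv2.resize(t[190:300,160:370],None,fx=3.7,fy=3.7,interpolation=2))
s=ctrl.snapshot("scene");cv2.imwrite("pics/s5.png",s);cv2.imwrite("pics/s5c.png",cv2.resize(s[85:245,245:435],None,fx=3.7,fy=3.7,interpolation=2))
E
```

```text
t 24.52 tcp dock mm [ -9.3 129.7 234.1] ydeg -74.95 tilt 0.14 F dock [-0.21  0.18  0.39] M [-0.016  0.083 -0.002] open 0.999 q [-1.32  0.3   1.1   1.8  -0.29  1.22 -1.44]
```

View pics/t5c.png

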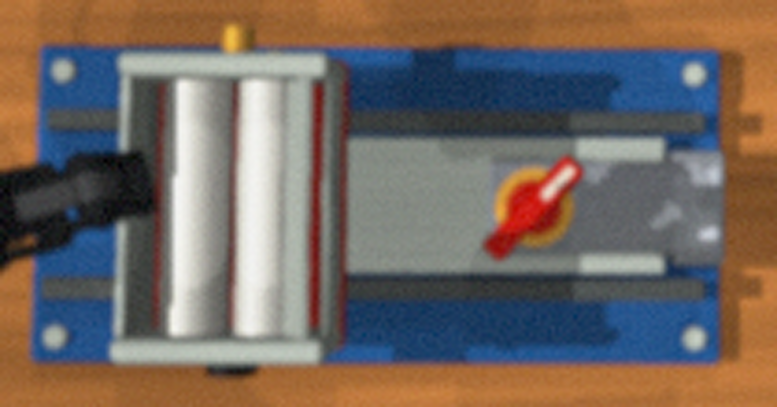

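View pics/s5c.png

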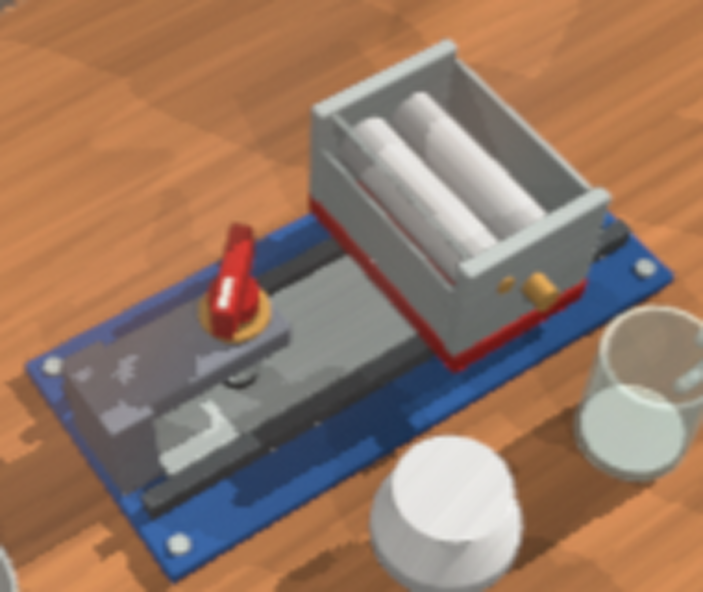

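The bar now runs from about (572,165) at the mark to (495,250), the machine is still home, and pot and mug are where they were. I'll measure the final knob angle and compare the machine before and after.

```bash
python3 - <<'E'
from h import *
f=lambda q:((q[0]+.5)/3.7-.5+160,(q[1]+.5)/3.7-.5+190)
for a,b in(((572,165),(495,250)),((473,226),(592,190))):
    p,q=onz("top",f(a),.131),onz("top",f(b),.131);d=p-q;print("bar mark dir world",np.degrees(np.arctan2(d[1],d[0])),np.linalg.norm(d),(p+q)/2)
ims={n:cv2.imread(n) for n in("pics/top0.png","pics/t2.png","pics/t5.png")}
for n,im in ims.items():
    c=im[225:265,285:325];h=cv2.cvtColor(c,cv2.COLOR_BGR2HSV)
    m=cv2.inRange(h,(0,150,60),(7,255,255))|cv2.inRange(h,(173,150,60),(180,255,255))
    g=c.min(2)>150
    pts=np.argwhere(m>0)[:,::-1]+[285,225.]
    W3=np.array([onz("top",u,.13)[:2] for u in pts]);l=np.linalg.svd(W3-W3.mean(0))[2][0];print(n,len(pts),np.degrees(np.arctan2(l[1],l[0])))
# machine shift between t2 (home) and t5
g=[cv2.cvtColor(ims[n][200:292,208:256],cv2.COLOR_BGR2GRAY).astype(np.float32) for n in("pics/t2.png","pics/t5.png")]
print("machine shift px",cv2.phaseCorrelate(*g,cv2.createHanningWindow(g[0].shape[::-1],cv2.CV_32F)))
b=[cv2.cvtColor(ims[n],cv2.COLOR_BGR2GRAY) for n in("pics/top0.png","pics/t5.png")]
for nm,(y0,y1,x0,x1) in dict(lota=(140,195,262,316),mug=(140,195,175,240),bowl=(195,260,385,450)).items():
    u=[v[y0:y1,x0:x1].astype(np.float32) for v in b];print(nm,cv2.phaseCorrelate(*u))
E
```

```text
bar mark dir world -43.68872927030512 0.05722564578455157 [ 0.50279117 -0.04292321  0.131     ]
bar mark dir world 105.28043556889544 0.062199349802076004 [ 0.50251563 -0.04241531  0.131     ]
pics/top0.png 236 -74.51547186371766
pics/t2.png 213 -74.11761657938894
pics/t5.png 226 136.2789579995055
machine shift px ((-0.047664444432040654, 0.0036573205047645274), 1.1209835753672652)
lota ((-0.10027275067909258, -0.07980797027698827), 1.027846911954291)
mug ((0.01752828255759198, -0.039575546297502484), 1.0203302685861235)
bowl ((-0.016423081225504177, -0.18727437897512544), 0.7131779304257145)
```

Final knob angle by camera is within about 2° of the release angle, so there was no real spring-back. The machine and bystanders haven't moved. Handing in.

```bash
python3 - <<'E'
from h import *
st();print(ctrl.sign_off())
E
```

```text
t 24.62 tcp dock mm [ -8.8 126.5 234.6] ydeg -75.43 tilt 0.12 F dock [ 0.06  0.43 -0.08] M [-0.04  -0.006  0.001] open 1.003 q [-1.31  0.3   1.11  1.8  -0.29  1.22 -1.44]
the job is handed in; nothing more can be done
None
```

I handed the job in at 24.6 s: the machine is home, the knob is tightened past its bite, and the gripper is open and clear of everything.

- **Push:** the machine slid at about 4.5 N. It stopped hard, and the last push peaked at 18.6 N with no further motion. The pictures show its foot against the post, and it had not moved after tightening (0.05 px).
- **Knob:** the torque jumped from 0.14 to 0.63 N m after about 110° of turning. From there I turned the tool about 45° more, to a peak of 0.71 N m. I then eased the torque to zero before opening the jaws.
- **Final angle:** easing showed about 3° of wind-up between the tool and the knob. Allowing for that, the knob itself is about 41.5 to 45° past the bite, most likely 42 to 44°. The camera puts its total turn at about 149°, against 151° by the tool; that 2° is either measurement error or a small spring-back.
- **Bystanders:** the pot, mug and bowl have not moved (under 0.2 px).
- **Disagreement:** both cameras put the clamp and knob about 11 mm further towards +y than the board's middle implied. I used the knob position measured directly, and the grip fitted. I did not check the brass collar's lift.

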